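Hold the hidden bolt head in the fork bracket

ROBOT

A 6-joint arm with a two-finger parallel gripper is mounted at the origin on the work surface. World frame = base frame: x ahead of the robot, y to its left, z up, the work surface at z = 0. Lengths are in m, angles in degrees, forces in N, time in s.
With the tool pointing down it reaches from about 0.3 to 0.875 m from the base axis. Payload 6.4 kg.
Tool frame: the origin (TCP) lies on the mounting face of the last link; the fingertips stand 166 mm ahead of it and the grasp point (between the pads) lies arm.tcp_to_grasp ahead of it (arm.tcp_to_grasp is the distance from the TCP to the grasp point, in m); z points along the fingers, y is the direction in which the jaws open and shut (so a half turn about z gives the same grasp; the last joint's range is limited). The gripper opens to 88 mm and grips with 3 to 60 N. Pads are 18 mm wide; open, the fingers measure 123 mm over their backs; the gripper's body (75 mm by 187 mm) begins 45 mm behind the grasp point.
Start: joints at [-86.591, 10.359, 92.074, -0, 77.567, -11.82], TCP at [0.151, -0.555, 0.405] pointing down, gripper open.
Joint ranges: [-171.53, 171.53], [-51.25, 118.39], [17.06, 147.69], [-65.23, 245.23], [0, 150.52], [-178.68, 178.68]. Speed limits (degrees/s): [147.25, 147.25, 172.46, 180, 180, 180].

INTERFACE

Orientations are given as [roll, pitch, yaw] about the fixed x, y, z axes, in that order (R = Rz(yaw) Ry(pitch) Rx(roll)).
In Python, from workcell import get_obs, vision, arm gives the robot as it stands.
- The arm moves only by the tool carry_out, never from a script. Its argument "series" is a list of rows, each an object with "gripper": the finger opening in mm, from 0 to 88.1; "slide": the shift along the world's x, y, z in units of 40 mm (1.0 is 40 mm), a list of three; "twist": the turn about the world's z in units of 6 degrees (1.0 is 6 degrees). A call has 1 to 10 rows; each row shifts and turns the commanded pose from where the row before left it; what a row does not reach is not made up. A row lasts 1/10 s, in which the tool goes at most 50 mm and 8.59 degrees, less where a joint would pass 70% of its speed; a pose out of reach is approached as far as the arm can. A call is refused whole if a number of a shift passes 1 or a number of a turn 1, either way. A call with a gripper value outside its range is refused whole. The fingers move at their own pace and stop on an object; "force" is the grip in N (left out, the last holds). Time passes only in rows, so rows that do not move let the fingers close. It gives the time, the measured TCP pose, the force and the opening at its end, in the units of the state.
- get_obs(): the state, without advancing time (a new reading comes with each control period).
- vision.snapshot(name): name is "side" or "top" or "wrist"; returns a dict with "color" (400x640x3 uint8, red, green, blue), "z_map" (400x640 float32, m along the optical axis (not along the pixel's ray), 0 where there is no reading), "fx", "fy", "cx", "cy" (pixels), "k1" (the pictures are not rectified: a ray, as slopes to the right and down, at radius r is drawn at 1 + k1 r^2 times it, then the intrinsics apply), "position" and "attitude" of the camera in the world; the wrist camera has in their place "tool_from_camera" (4x4, takes a point from camera to tool coordinates, whose origin is the TCP and whose axes are the flange's). Camera axes: x right, y down, z forward; pixel columns grow to the right and rows downward; lengths in m; the calibration is good to about 2 mm. A picture is of the moment at which its call begins: read the wrist's pose just before it.
- arm.finish_job(): hands the job in, once; it reports no verdict.
Trained networks look in a picture, given as the dict that the camera call returned (one of the last four; its "shot" number tells which), for a name from the list of things; names that differ only in an ending like _2 or _b are one class to them, and where a whole thing is asked for, a point or a joint stands for the part that bears it (a point fixed in the world has none). Each returns a list of dicts, best first, with "confidence" (0 to 1); they miss things now and then, are a little off and sometimes report something else, mostly with a low value. They report only what shows in the picture. A call takes as long as a camera call. They do not tell look-alikes from the thing itself.
- vision.outline_of(target, picture): "mask" (400x640 bool, what is visible of it) and "box" ([left, top, right, bottom] in pixels, round what is visible of it).
The state is a dict: "time": time; "qpos": joint angles; "dq": joint speeds; "tau": joint torques, N m; "position": TCP position; "orientation": TCP orientation; "force": force on the tool from outside, world axes, zero at the start; "wrist_torque": the same for the moment, N m; "gripper_width": finger opening in m.
Only numpy, scipy, OpenCV 4.12 (cv2) and the standard library are available. Lean on these libraries where they do the work, as an engineer would, in place of code of your own. Each camera call takes 0.05 s, during which the arm holds its last target.

TASK

Help me finish the lamp bracket. First wind the crank of the machine vise clockwise until its jaw is tight on the bracket's foot; then reach down between the bracket's two cheeks, take the bolt head hidden there firmly by its flats, and keep it from turning so that I can do up the nut on the other side: do not spin the bolt, and finish still gripping the head. Leave the bracket standing square in the vise and do not shove the tools that lie around.

Things in the scene. Friction and masses are not known exactly. Their poses are not given: they have to be found in the camera images.
- vise: grey machine vise, 100 mm steel-faced jaws, on a swivel base and an 18 mm board 190 mm wide; fixed. Origin: on the table below it; x runs along the screw from the crank (robot's side) to the fixed jaw, z up. In this frame: fixed jaw's face x = 0.030, bed z = 0.123, jaw tops z = 0.159, screw axis y = 0, z = 0.101, iron body x = -0.126 to 0.09, 100 mm wide
- crank (a joint): vise crank, rad. 0: arm straight up; grows clockwise seen from the robot's side; at value a the handle's axis is at y = -0.050 sin a, z = 0.101 + 0.050 cos a of the vise. Arm 50 mm long, at x = -0.144 to -0.156 of the vise. Clockwise closes the jaw, 5 mm a turn. Starts at 0 to 3.6; stops solid, jaw tight, at 7.85. Takes 4 to 5 N at the handle, 8 N when tight; stays where left
- handle_mid (a point): grip point on the crank's black round handle: on its axis, 44 mm from its inner end, x = -0.201 of the vise. The handle is 25 mm in diameter, 70 mm long, parallel to the screw (x = -0.157 to -0.229 of the vise), and spins freely on its pin, so a hand can carry it round without turning
- jaw (a joint): travel of the moving (near) jaw towards the fixed jaw, m; 0.0008 per rad of crank. Its face is at x = 0.004 + value of the vise; it meets the bracket's 20 mm foot, pushed home on the fixed jaw, at 0.006, and is tight there
- bracket: loose steel fork bracket, 0.85 kg, standing on the vise's bed between the jaws. Origin: centre of its underside; axes as the vise's within a degree. Foot 20 (x) x 60 (y) x 46 mm high; above it a fork: floor 51 mm up, two upright cheeks 6 mm thick, 60 mm wide, tops 125 mm up, inner faces at x = -0.023 and 0.023: a 46 mm gap, open above and at both sides (y)
- bolt_head (a point): centre of the hexagonal bolt head hidden between the cheeks: 24 mm across flats, 10 mm thick. The bolt lies along the bracket's x, 99 mm above its underside, through the far cheek only; this point is at x = 0.010 of the bracket, the head's back face 8 mm from the far cheek. The nut, outside the far cheek, turns with it
- bolt (a joint): turn of the bolt in its hole, rad, by the right hand about the bracket's +x. At 0 two flats of the head are upright and face left and right (y). Starts at -0.12 to 0.12; turns easily (0.03 N m)
- cutters_mid (a point): side cutters with green grips lying on the table, about 125 mm long (leave alone); point at their middle
- flatnose_mid (a point): flat-nose pliers with yellow grips, about 145 mm long, lying on the table (leave alone); point at their middle
- spanner_grip (a point): steel spanner 210 mm long lying beside the vise (leave alone); point on its handle
- hammer_grip (a point): hammer 270 mm long lying on the table (leave alone); point on its handle
- domer_mid (a point): brass doming block, a 42 mm cube with round hollows, beside the vise (leave alone); its centre
- bowl_mid (a point): plastic bowl 110 mm across, 45 mm high (leave alone); centre, 20 mm up
- file_mid (a point): file with a wooden handle, 170 mm long, lying on the table (leave alone); point where blade and handle meet
Mind the look-alikes: they are no part of the job. What is meant by the bracket is not red, and is the larger of those in its own colour.

How it is judged (in metres and radians):
On the way:
1. the vise is wound up: its jaw presses the bracket's foot with more than 20 N, the bracket upright (contact force between jaw and bracket above 20 N and angle between bracket's own z axis and vertical below 0.08 rad), for 0.3 s.
At the end, for the whole second after the job is handed in: jaw pressing the bracket foot over 20 N, bracket upright on the vise bed; fingers astride the bolt head (grasp point within 14 mm along the bolt, 10 mm sideways, 20 mm up or down of its centre), pressing it with over 10 N in all; bolt still, within 0.35 rad of flats upright (all of step 1 and contact force between the fingers and bolt above 10 N and angular speed of bolt below 0.15 rad/s and x of the grasp point in the frame of bolt_head between -0.014 and 0.014 m and y of the grasp point in the frame of bolt_head between -0.01 and 0.01 m and z of the grasp point in the frame of bolt_head between -0.02 and 0.022 m and z of bracket in the frame of vise between 0.119 and 0.127 m and value of joint bolt between -0.35 and 0.35 rad); the arm keeps its last pose, push and grip.
It fails at once if the bolt is spun: turned more than 0.6 rad from flats upright (value of joint bolt above 0.6 rad or value of joint bolt below -0.6 rad).
It fails at once if the bracket is tipped by more than 0.3 rad (angle between bracket's own z axis and vertical above 0.3 rad).
It fails at once if one of the tools lying around is shoved by more than 30 mm (distance of any of cutters_mid, flatnose_mid, spanner_grip, hammer_grip, domer_mid, bowl_mid, file_mid from where it was at the start of the episode above 0.03 m).
It also fails if it takes over 54 s, if anything falls off the work surface, if the arm or the gripper's body presses on something with over 40 N, if the wrist force passes 120 N, or if a joint passes its speed limit or range.

## Working session

There is one attempt and no reset: what is moved stays moved. The work goes in short steps, Python scripts to look and compute and a tool call to move; the robot and the scene stay as the last step left them, time stands still between calls to the robot, and variables do not carry over. Pictures are saved under pics/ and viewed, and the job is handed in when it is done.

Besides the shell and the picture viewer there is one more tool, called after "Call:" in YAML: its name, and indented under it one key for each argument. carry_out: Moves the arm, as the interface text tells. Its arguments: {"type":"object","properties":{"series":{"type":"array"},"force":{"type":"number"}},"required":["series"]}

```bash
mkdir -p pics; ls; cat > h.py <<'E'
import numpy as np, cv2
from workcell import get_obs, vision, arm
from scipy.spatial.transform import Rotation as R
def save(im,name,scale=1):
    im=cv2.cvtColor(np.ascontiguousarray(im),cv2.COLOR_RGB2BGR)
    if scale!=1: im=cv2.resize(im,None,fx=scale,fy=scale,interpolation=cv2.INTER_CUBIC)
    cv2.imwrite('pics/'+name+'.png',im)
E
python3 - <<'E'
from h import *
print(get_obs()); print(arm.tcp_to_grasp)
for n in ['side','top','wrist']:
    s=vision.snapshot(n); save(s['color'],n+'0'); print(n,{k:v for k,v in s.items() if k not in('color','z_map')})
    np.save(n+'0.npy',s,allow_pickle=True)
E
```

```text
pics
{'time': 0.0, 'qpos': array([-8.65897602e+01,  1.03993888e+01,  9.21272569e+01, -1.12631033e-03,
        7.75671283e+01, -1.18191172e+01]), 'dq': array([-0.08355312, -0.02658515, -0.01972981,  0.04012294,  0.09074457,
        0.04256073]), 'tau': array([ 5.29963345e-04, -4.33865619e+01, -3.41846251e+01,  7.03091710e-02,
        3.87135241e-02, -1.31116608e-04]), 'position': array([ 0.1510529 , -0.55456552,  0.4038716 ]), 'orientation': array([-1.79907989e+02, -1.81308460e-02,  1.52295858e+01]), 'force': array([-0.38406129, -0.19261689,  0.79307022]), 'wrist_torque': array([-0.00058982, -0.02141977,  0.09934898]), 'gripper_width': 0.0882997957763045}
0.1473
side {'fx': 470.99540446653236, 'fy': 470.99540446653236, 'cx': 318.93576585175623, 'cy': 199.160069251451, 'k1': -0.019162719770675286, 'position': array([0.10818613, 1.02612422, 0.97948764]), 'attitude': array([-128.23375546,   -0.75015184, -157.46855291]), 'shot': 1}
top {'fx': 501.76686026441126, 'fy': 501.76686026441126, 'cx': 327.2400809382695, 'cy': 200.01916196177456, 'k1': 0.0252689848898399, 'position': array([0.31347774, 0.06253807, 1.79516736]), 'attitude': array([-173.08067066,    0.46625131,  -90.92588335]), 'shot': 2}
wrist {'fx': 283.1928207693297, 'fy': 283.1928207693297, 'cx': 318.3510649002263, 'cy': 199.6503447218709, 'k1': 0.009065417106803699, 'tool_from_camera': array([[-5.66598746e-04, -9.59122316e-01, -2.82991275e-01,
         7.36389023e-02],
       [ 9.99999554e-01, -3.29679289e-04, -8.84817846e-04,
        -1.38390903e-04],
       [ 7.55352180e-04, -2.82991650e-01,  9.59122075e-01,
         1.97213313e-02],
       [ 0.00000000e+00,  0.00000000e+00,  0.00000000e+00,
         1.00000000e+00]]), 'shot': 3}
```

View pics/side0.png

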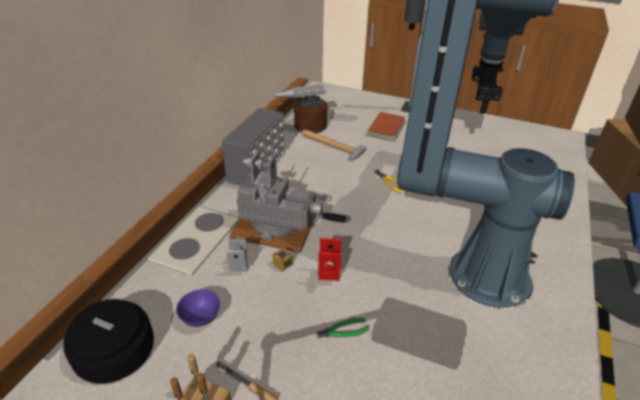

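View pics/top0.png

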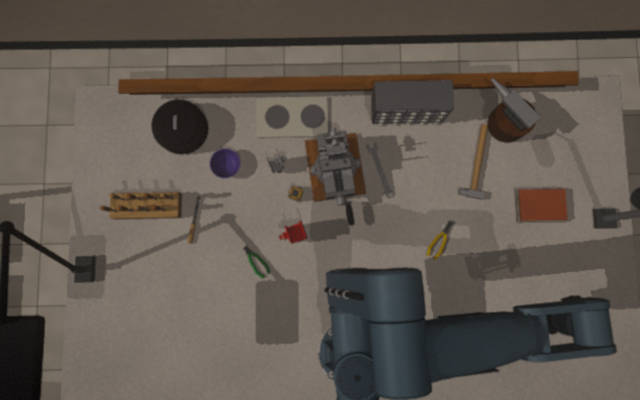

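View pics/wrist0.png

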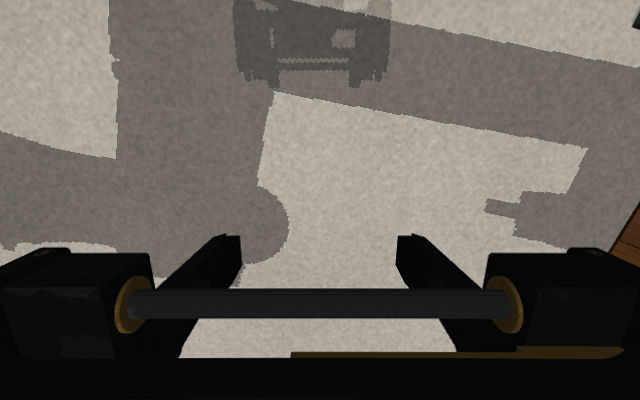

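```bash
cat >> h.py <<'E'
def cam(s,pos=None):
    if 'position' in s: return R.from_euler('xyz',s['attitude'],degrees=True).as_matrix(), np.array(s['position'])
    o=s['obs']; Rt=R.from_euler('xyz',o['orientation'],degrees=True).as_matrix(); T=s['tool_from_camera']
    return Rt@T[:3,:3], Rt@T[:3,3]+o['position']
def rays(s,uv):
    uv=np.atleast_2d(uv).astype(float); d=(uv-[s['cx'],s['cy']])/[s['fx'],s['fy']]; p=d.copy()
    for _ in range(20): p=d/(1+s['k1']*(p**2).sum(1,keepdims=True))
    return p
def pts(s,uv,z=None):
    uv=np.atleast_2d(uv); p=rays(s,uv)
    if z is None: z=s['z_map'][uv[:,1].astype(int),uv[:,0].astype(int)]
    Rm,t=cam(s); return (np.c_[p,np.ones(len(p))]*np.asarray(z).reshape(-1,1))@Rm.T+t
def proj(s,P):
    Rm,t=cam(s); q=(np.atleast_2d(P)-t)@Rm; p=q[:,:2]/q[:,2:]
    p=p*(1+s['k1']*(p**2).sum(1,keepdims=True)); return p*[s['fx'],s['fy']]+[s['cx'],s['cy']]
def shot(n):
    o=get_obs(); s=vision.snapshot(n); s['obs']=o; return s
def load(n): return np.load(n+'.npy',allow_pickle=True).item()
def cloud(s,m):
    v,u=np.nonzero(m&(s['z_map']>0)); return pts(s,np.c_[u,v])
E
python3 - <<'E'
from h import *
for n in ['top','side']:
    s=shot(n); np.save(n+'1.npy',s,allow_pickle=True)
    ov=s['color'].copy()
    for t in ['vise','crank','bracket','bolt_head','handle_mid','jaw','spanner_grip','domer_mid']:
        for d in vision.outline_of(t,s)[:3]:
            P=cloud(s,d['mask'])
            print(n,t,round(d['confidence'],2),d['box'],d['mask'].sum(),np.round(np.median(P,0),3) if len(P) else '', np.round(P.min(0),3),np.round(P.max(0),3))
            
s=load('top1'); save(s['color'][110:240,230:430],'topc',4)
s=load('side1'); save(s['color'][130:290,200:380],'sidec',4)
E
```

```text
top vise 0.77 [304.2, 132.7, 364.1, 223.1] 3007 [0.615 0.039 0.075] [ 0.435 -0.06  -0.005] [0.777 0.147 0.242]
top crank 0.52 [332.3, 171.7, 354.9, 227.8] 341 [0.505 0.01  0.077] [ 0.435 -0.021 -0.014] [0.615 0.045 0.13 ]
top bracket 0.7 [279.9, 225.4, 307.0, 241.0] 331 [0.406 0.187 0.056] [ 0.376  0.145 -0.006] [0.443 0.231 0.134]
top bracket 0.66 [270.0, 156.5, 287.3, 169.0] 166 [0.656 0.246 0.044] [0.627 0.217 0.003] [0.692 0.275 0.1  ]
top bracket 0.65 [326.5, 124.4, 348.4, 158.1] 511 [0.687 0.044 0.214] [ 0.643  0.006 -0.001] [0.786 0.074 0.256]
top bolt_head 0.65 [332.9, 127.8, 340.6, 145.3] 32 [0.692 0.045 0.235] [0.682 0.038 0.223] [0.732 0.05  0.242]
top bolt_head 0.59 [282.8, 230.6, 296.5, 238.3] 50 [0.402 0.213 0.108] [0.392 0.186 0.096] [0.416 0.231 0.116]
top bolt_head 0.37 [281.3, 161.7, 285.8, 161.4] 6 [0.667 0.224 0.085] [0.663 0.221 0.083] [0.671 0.228 0.087]
top spanner_grip 0.67 [305.5, 133.6, 361.5, 226.7] 3050 [0.615 0.042 0.072] [ 0.435 -0.062 -0.001] [0.777 0.147 0.169]
top spanner_grip 0.55 [367.2, 140.4, 391.0, 196.5] 291 [ 0.637 -0.118  0.007] [ 0.546 -0.157
[... 1270 characters left out ...]
0.113]
side handle_mid 0.59 [321.7, 215.4, 347.1, 221.0] 163 [0.472 0.01  0.061] [ 0.437 -0.04  -0.003] [0.512 0.021 0.072]
side handle_mid 0.43 [245.6, 151.1, 275.4, 199.2] 800 [0.684 0.057 0.192] [ 0.644 -0.28  -0.01 ] [0.816 0.099 0.248]
side jaw 0.81 [262.3, 177.0, 291.9, 206.9] 519 [0.631 0.071 0.153] [ 0.61  -0.163 -0.004] [0.705 0.107 0.169]
side jaw 0.67 [242.2, 160.0, 266.4, 167.4] 103 [0.718 0.057 0.223] [ 0.68  -0.092  0.093] [0.837 0.081 0.247]
side spanner_grip 0.45 [316.8, 193.0, 330.3, 202.8] 81 [ 0.556 -0.135  0.004] [ 0.536 -0.155 -0.005] [ 0.587 -0.12   0.01 ]
side domer_mid 0.65 [271.2, 249.1, 291.6, 272.3] 340 [0.549 0.202 0.037] [ 0.527  0.136 -0.003] [0.591 0.221 0.045]
```

```bash
sleep 1; ls pics
```

```text
side0.png
sidec.png
top0.png
topc.png
wrist0.png
```

View pics/topc.png

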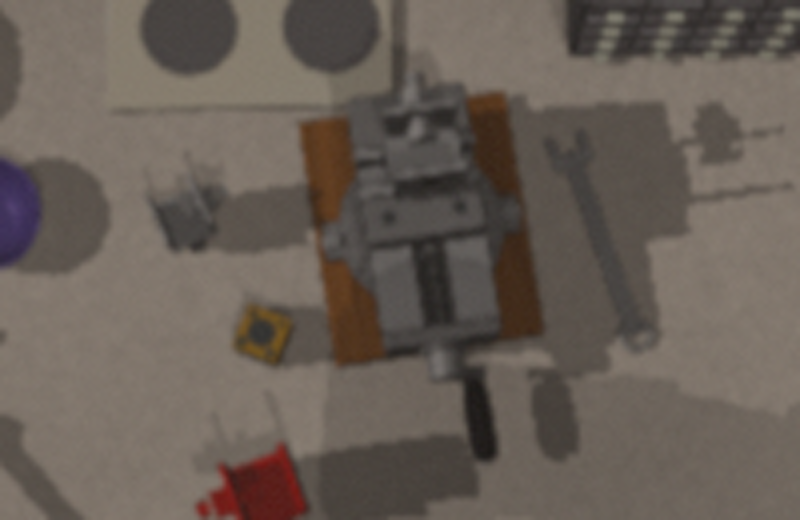

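View pics/sidec.png

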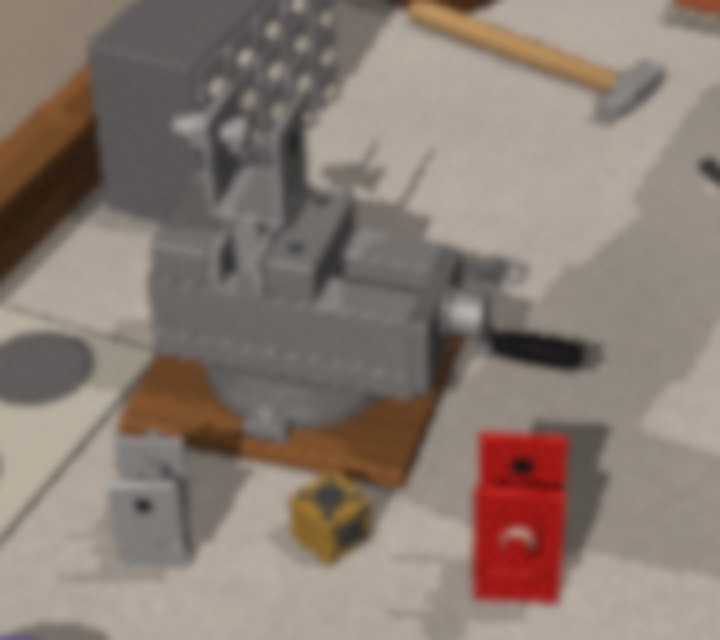

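```bash
python3 - <<'E'
from h import *
for n in ['top1','side1']:
    s=load(n); hsv=cv2.cvtColor(s['color'],cv2.COLOR_RGB2HSV)
    m=(hsv[...,1]>120)&(hsv[...,0]<20); 
    v,u=np.nonzero(m); P=pts(s,np.c_[u,v]); k=(abs(P[:,2]-.018)<.012)&(P[:,0]>.45)&(P[:,0]<.8)&(abs(P[:,1]-.04)<.15)
    # intersect ray with z=.018
    uv=np.c_[u,v][k]; d=pts(s,uv,np.ones(k.sum())); c=cam(s)[1]; r=d-c; Q=c+r*((.018-c[2])/r[:,2:])
    print(n,k.sum(),np.median(P[k],0)); print(cv2.minAreaRect(Q[:,:2].astype(np.float32)))
    # handle
    m2=(s['color'].max(2)<45)
    v,u=np.nonzero(m2); P=pts(s,np.c_[u,v]); k=(P[:,0]>.42)&(P[:,0]<.55)&(abs(P[:,1])<.06)&(P[:,2]>.03)&(P[:,2]<.2)
    P=P[k]; print('handle',len(P),P.min(0),P.max(0),P.mean(0)); w=np.linalg.svd(P-P.mean(0))[2][0]; print(w, np.degrees(np.arctan2(w[1],w[0])))
E
```

```text
top1 871 [0.6318616  0.09533918 0.01797696]
((0.6505374908447266, 0.04478637874126434), (0.21965281665325165, 0.18598473072052002), 7.894135475158691)
handle 106 [ 0.4388369  -0.01474785  0.05442419] [0.53833411 0.05666564 0.11887363] [ 0.47716278 -0.00189978  0.07023524]
[-0.9437066  -0.14873492 -0.29545859] -171.04345024990877
side1 965 [0.60769151 0.12067693 0.01577319]
((0.6418479681015015, 0.09353988617658615), (0.22272807359695435, 0.20807063579559326), 8.113340377807617)
handle 111 [ 0.43718553 -0.0081299   0.05111949] [0.53159565 0.05252365 0.08354985] [0.46975015 0.00870334 0.06302018]
[-0.97061942 -0.23839936 -0.03261428] -166.20042484869685
```

Look-alikes in the top view: grey bracket in the vise (337,140), small loose grey one (277,162), and red one (294,232). The grey one in the vise is the larger grey one, so it's the target. I'll move the wrist camera over the vise.

Call:
carry_out:
  series:
    - {"gripper": 88,"slide": [0.58,0.975,0.077],"twist": -0.08}
    - {"gripper": 88,"slide": [0.58,0.975,0.077],"twist": -0.08}
    - {"gripper": 88,"slide": [0.58,0.975,0.077],"twist": -0.08}
    - {"gripper": 88,"slide": [0.58,0.975,0.077],"twist": -0.08}
    - {"gripper": 88,"slide": [0.58,0.975,0.077],"twist": -0.08}
    - {"gripper": 88,"slide": [0.58,0.975,0.077],"twist": -0.08}
    - {"gripper": 88,"slide": [0.58,0.975,0.077],"twist": -0.08}
    - {"gripper": 88,"slide": [0.58,0.975,0.077],"twist": -0.08}
    - {"gripper": 88,"slide": [0.58,0.975,0.077],"twist": -0.08}
    - {"gripper": 88,"slide": [0.58,0.975,0.077],"twist": -0.08}

```text
time: 2.05
position: [0.3835, -0.1631, 0.436]
orientation: [179.9, -0.0, 10.4]
force: [0.6, 0.1, 0.1]
gripper_width: 0.088
```

Call:
carry_out:
  series:
    - {"gripper": 88,"slide": [0.58,0.975,0.077],"twist": -0.08}
    - {"gripper": 88,"slide": [0.58,0.975,0.077],"twist": -0.08}
    - {"gripper": 88,"slide": [0.58,0.975,0.077],"twist": -0.08}
    - {"gripper": 88,"slide": [0.58,0.975,0.077],"twist": -0.08}
    - {"gripper": 60,"slide": [0.58,0.975,0.077],"twist": -0.08}
    - {"gripper": 60,"slide": [0,0,0],"twist": 0}
    - {"gripper": 60,"slide": [0,0,0],"twist": 0}

```text
time: 2.75
position: [0.4991, 0.031, 0.4507]
orientation: [180.0, 0.0, 8.2]
force: [-0.8, 0.0, 0.5]
gripper_width: 0.0661
```

```bash
python3 - <<'E'
from h import *
s=shot('wrist'); print(s['obs']['position'],s['obs']['orientation'],s['obs']['time'])
np.save('w1.npy',s,allow_pickle=True); save(s['color'],'w1')
E
```

```text
[0.49912467 0.03104932 0.45066847] [1.79988702e+02 4.32432214e-02 8.18837537e+00] 2.75
```

View pics/w1.png

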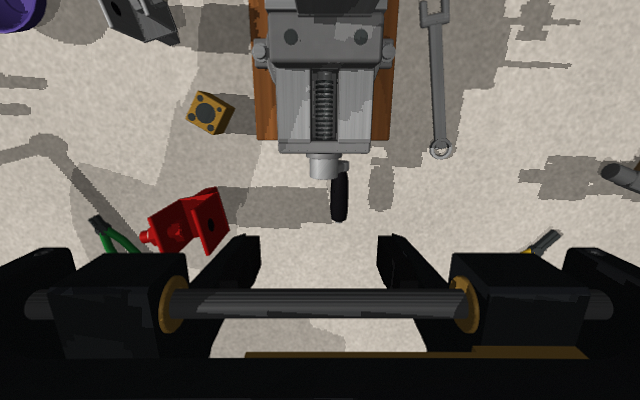

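The wrist view shows the board (258–397 px across), the vise body (280–370 px) and the handle (340,197), with the screw axis nearly vertical in the image. Now I'll measure the pose.

```bash
python3 - <<'E'
from h import *
s=load('w1'); H=s['color'].shape[0]
vv,uu=np.mgrid[0:230,0:640]; uv=np.c_[uu.ravel(),vv.ravel()]; P=pts(s,uv).reshape(230,640,3); Z=s['z_map'][:230]
hsv=cv2.cvtColor(s['color'],cv2.COLOR_RGB2HSV)[:230]
b=(hsv[...,1]>110)&(hsv[...,0]<18)&(uu>240)&(uu<410)&(vv<150)&(abs(P[...,2]-.018)<.01)
print('board z',np.median(P[b][:,2]))
Q=P[b][:,:2]; 
# left & right edges by rows
L=[];Rr=[]
for r in range(5,130,4):
    c=np.nonzero(b[r])[0]
    if len(c)>8: L.append(P[r,c[0]]);Rr.append(P[r,c[-1]])
for n,E in(('L',L),('R',Rr)):
    E=np.array(E); k=np.polyfit(E[:,0],E[:,1],1); 
    for _ in range(3):
        res=E[:,1]-np.polyval(k,E[:,0]); g=abs(res)<.004; k=np.polyfit(E[g,0],E[g,1],1)
    print(n,len(E),g.sum(),np.degrees(np.arctan(k[0])),np.polyval(k,.6))
m=b.copy(); nb=[P[np.nonzero(b[:,c])[0].max(),c] for c in list(range(262,274,3))+list(range(382,394,3)) if b[:,c].any()]; print('near',np.round(nb,3))
# handle
hm=(s['color'][:230].max(2)<60)&(uu>320)&(uu<360)&(vv>165)&(vv<228)&(P[...,2]>.03)&(Z>0)
h=P[hm]; print('handle',len(h),h.min(0),h.max(0)); w=np.linalg.svd(h-h.mean(0))[2][0]; print(h.mean(0),w,np.degrees(np.arctan(w[1]/w[0])))
# profile along screw: print heights at col 300 rows
for c in (300,325,345): print(c,[tuple(np.round(P[r,c],3)) for r in range(10,225,12)])
E
```

```text
board z 0.01821871957256424
L 25 25 7.990234055002616 0.13450232945440505
R 25 25 8.095765992904344 -0.05478934796633643
near [[ 0.529  0.117  0.017]
 [ 0.53   0.113  0.018]
 [ 0.53   0.109  0.017]
 [ 0.531  0.104  0.019]
 [ 0.553 -0.052  0.018]
 [ 0.554 -0.057  0.017]
 [ 0.555 -0.061  0.019]
 [ 0.6   -0.055  0.018]]
handle 808 [ 0.43542913 -0.0148402   0.05535034] [0.5203653  0.01449828 0.11291211]
[4.74175337e-01 5.81798582e-05 6.71464551e-02] [-0.98564279 -0.12561766 -0.11282058] 7.263045824696668
300 [(np.float64(0.646), np.float64(0.067), np.float64(0.183)), (np.float64(0.644), np.float64(0.068), np.float64(0.159)), (np.float64(0.636), np.float64(0.067), np.float64(0.158)), (np.float64(0.627), np.float64(0.066), np.float64(0.158)), (np.float64(0.618), np.float64(0.065), np.float64(0.157)), (np.float64(0.613), np.float64(0.066), np.float64(0.122)), (np.float64(0.602), np.float64(0.065), np.float64(0.122)), (np.float64(0.59), np.float64(0.063), np.float64(0.124)), (np.float64(0.579), np.float64(0.062), np.float64(0.124)), (np.float64(0.567), np.float64(0.061), np.float64(0.123)), 
[... 1892 characters left out ...]
(0.608), np.float64(0.02), np.float64(0.124)), (np.float64(0.597), np.float64(0.018), np.float64(0.122)), (np.float64(0.585), np.float64(0.016), np.float64(0.124)), (np.float64(0.574), np.float64(0.014), np.float64(0.123)), (np.float64(0.562), np.float64(0.012), np.float64(0.124)), (np.float64(0.549), np.float64(0.01), np.float64(0.124)), (np.float64(0.523), np.float64(-0.006), np.float64(0.001)), (np.float64(0.515), np.float64(-0.001), np.float64(0.065)), (np.float64(0.499), np.float64(-0.004), np.float64(0.066)), (np.float64(0.484), np.float64(-0.006), np.float64(0.067)), (np.float64(0.467), np.float64(-0.009), np.float64(0.066)), (np.float64(0.449), np.float64(-0.012), np.float64(0.065))]
```

```bash
python3 - <<'E'
from h import *
from scipy.optimize import least_squares
s=load('w1'); th=np.radians(8.05); e=np.array([np.cos(th),np.sin(th)]); n=np.array([-e[1],e[0]]); A=np.array([.6,.0399])
vv,uu=np.mgrid[0:230,0:640]; P=pts(s,np.c_[uu.ravel(),vv.ravel()]).reshape(230,640,3)
S=(P[...,:2]-A)@e; N=(P[...,:2]-A)@n
# body near edge
ed=[S[:,c][(abs(P[:,c,2]-.123)<.004)].min() for c in range(285,305,3)]+[S[:,c][(abs(P[:,c,2]-.123)<.004)].min() for c in range(345,362,3)]
print('body near edge s',np.round(ed,4), '-> origin s', np.median(ed)+.126)
# body lateral extent
for r in (100,115,130,140):
    k=abs(P[r,:,2]-.123)<.004; print('body N',N[r][k].min(),N[r][k].max())
hm=(s['color'][:230].max(2)<60)&(uu>325)&(uu<355)&(vv>165)&(vv<228)&(P[...,2]>.04)&(P[...,2]<.085)
print('handle s',np.percentile(S[hm],[0,1,99,100])-0)
q=np.c_[N[hm],P[hm][:,2]]; q=q[(S[hm]<np.percentile(S[hm],80))&(S[hm]>np.percentile(S[hm],12))]
f=least_squares(lambda p:np.hypot(q[:,0]-p[0],q[:,1]-p[1])-.0125,[-.02,.055],loss='soft_l1',f_scale=.002); print('axis N,z',f.x, 'angle',np.arctan2(-f.x[0],f.x[1]-.101),'radius',np.hypot(f.x[0],f.x[1]-.101))
# near jaw face & fixed features (tops)
jt=(abs(P[...,2]-.158)<.003)&(abs(N)<.045); print('moving jaw top s',np.percentile(S[jt],[1,99]))
# bracket in all views
for nm in ('top1','side1'):
    t=load(nm); u=np.arange(230,430) ; V,U=np.mgrid[100:230,200:430]; C=pts(t,np.c_[U.ravel(),V.ravel()])
    Sx=(C[:,:2]-A)@e; Nx=(C[:,:2]-A)@n
    k=(Sx>-.05)&(Sx<.2)&(abs(Nx)<.06)&(C[:,2]>.155)
    print(nm,k.sum()); 
    k2=k&(C[:,2]>.24)&(C[:,2]<.255); print(' top z',np.median(C[k2,2]),'s hist',np.histogram(Sx[k2],bins=np.arange(.0,.16,.006)),'N',np.percentile(Nx[k2],[2,98]))
    k3=k&(C[:,2]>.164)&(C[:,2]<.24); print(' side s',np.histogram(Sx[k3],bins=np.arange(.0,.16,.006))[0],'N',np.percentile(Nx[k3],[2,98]))
E
```

```text
body near edge s [-0.0653 -0.0652 -0.0652 -0.0653 -0.0665 -0.0665 -0.0666 -0.0664 -0.0663
 -0.0664 -0.0663 -0.0664 -0.065 ] -> origin s 0.05969037650620128
body N -0.0492150743423049 0.0496234832536448
body N -0.048689078296216465 0.04907190680031946
body N -0.04999520334146245 0.049626059733820296
body N -0.04946427888006607 0.04891313573806638
handle s [-0.16931496 -0.16473995 -0.09058844 -0.08731928]
axis N,z [-0.02278004  0.05618763] angle 2.6712931185713056 radius 0.050270056208354646
moving jaw top s [0.01804988 0.06255689]
top1 895
 top z 0.24623558904718212 s hist (array([ 0,  0,  0,  0,  0,  0,  0, 11, 26,  0,  0,  0,  0,  1,  3,  1,  9,
       35,  0,  3,  0,  0,  0,  0,  0,  0]), array([0.   , 0.006, 0.012, 0.018, 0.024, 0.03 , 0.036, 0.042, 0.048,
       0.054, 0.06 , 0.066, 0.072, 0.078, 0.084, 0.09 , 0.096, 0.102,
       0.108, 0.114, 0.12 , 0.126, 0.132, 0.138, 0.144, 0.15 , 0.156])) N [-0.03700038  0.01846583]
 side s [ 0  0  1  0  2  3  4 79 13  7  0 22 28 56 41 33 58 33  7 13  9 10  7  1
  0  0] N [-0.03921503  0.02965821]
side1 920
 top z 0.2451151374214593 s hist (array([ 0,  0,  0,  0,  0,  0,  0,  1, 32,  3,  0,  0,  0,  0,  0,  0, 18,
       23,  0,  0,  0,  0,  0,  0,  0,  0]), array([0.   , 0.006, 0.012, 0.018, 0.024, 0.03 , 0.036, 0.042, 0.048,
       0.054, 0.06 , 0.066, 0.072, 0.078, 0.084, 0.09 , 0.096, 0.102,
       0.108, 0.114, 0.12 , 0.126, 0.132, 0.138, 0.144, 0.15 , 0.156])) N [-0.03035094  0.02758652]
 side s [  0   0   0   0   0   0   0   4 178  12  12  18  29  43  51  39 117  74
   0  15  15   7  12   0   0   0] N [-0.03088085  0.02758042]
```

```bash
python3 - <<'E'
from h import *
th=np.radians(8.05); e=np.array([np.cos(th),np.sin(th)]); n=np.array([-e[1],e[0]]); O=np.array([.6,.0399])+.0597*e
al=[]
for nm in ('w1','top1','side1'):
    s=load(nm); c=s['color'].astype(int); m=(c[...,0]>90)&(c[...,1]<60)&(c[...,2]<60); m[232:,:]&=nm!='w1'
    P=cloud(s,m); P=P[(P[:,2]>.005)&(P[:,2]<.2)&(P[:,0]<.5)]; d=P[:,:2]-O; print(nm,len(P)); al.append(np.c_[d@e,d@n,P[:,2]])
V=np.vstack(al)
a=np.arange(2.67,7.86,.05)
# gripper body box: x -.203+-.0375, y +-.0935
k=(V[:,0]>-.203-.04); print('in x-range',k.sum(),'min y',V[:,1].min(), np.percentile(V[:,1],[1,99]),np.percentile(V[:,0],[1,99]),'top z',np.percentile(V[:,2],99.5))
for x0 in np.arange(-.29,-.16,.01):
    g=V[(V[:,0]>x0)&(V[:,0]<x0+.01)]
    if len(g)>5: print(round(x0,3),len(g),'y min %.3f zmax at it; zmax %.3f'%(np.percentile(g[:,1],2),np.percentile(g[:,2],98)))
for t in np.arange(3.1,5.5,.2): print(round(t,2),'right body y edge %.3f bottom z %.3f'%(-.05*np.sin(t)+.0935,.101+.05*np.cos(t)+.045))
E
```

```text
w1 324
top1 876
side1 809
in x-range 1111 min y -1.8592316147704193 [-0.76928605  0.22700827] [-0.31654358 -0.19168707] top z 0.1271925663492351
-0.29 132 y min -0.771 zmax at it; zmax 0.043
-0.28 131 y min -0.772 zmax at it; zmax 0.045
-0.27 101 y min -0.753 zmax at it; zmax 0.043
-0.26 113 y min -0.671 zmax at it; zmax 0.124
-0.25 190 y min 0.139 zmax at it; zmax 0.126
-0.24 205 y min 0.141 zmax at it; zmax 0.126
-0.23 188 y min 0.142 zmax at it; zmax 0.125
-0.22 210 y min 0.142 zmax at it; zmax 0.127
-0.21 231 y min 0.144 zmax at it; zmax 0.127
-0.2 200 y min 0.146 zmax at it; zmax 0.126
-0.19 7 y min 0.148 zmax at it; zmax 0.126
3.1 right body y edge 0.091 bottom z 0.096
3.3 right body y edge 0.101 bottom z 0.097
3.5 right body y edge 0.111 bottom z 0.099
3.7 right body y edge 0.120 bottom z 0.104
3.9 right body y edge 0.128 bottom z 0.110
4.1 right body y edge 0.134 bottom z 0.117
4.3 right body y edge 0.139 bottom z 0.126
4.5 right body y edge 0.142 bottom z 0.135
4.7 right body y edge 0.143 bottom z 0.145
4.9 right body y edge 0.143 bottom z 0.155
5.1 right body y edge 0.140 bottom z 0.165
5.3 right body y edge 0.135 bottom z 0.174
```

Call:
carry_out:
  series:
    - {"gripper": 60,"slide": [-0.5,-0.45,-0.8],"twist": 0}
    - {"gripper": 60,"slide": [-0.45,-0.4,-0.8],"twist": 0}
    - {"gripper": 60,"slide": [0,0,-0.9],"twist": 0}
    - {"gripper": 60,"slide": [0,0,-0.9],"twist": 0}
    - {"gripper": 60,"slide": [0,0,-0.9],"twist": 0}
    - {"gripper": 60,"slide": [0,0,-0.5],"twist": 0}
    - {"gripper": 60,"slide": [0,0,0],"twist": 0}
    - {"gripper": 60,"slide": [0,0,0],"twist": 0}

```text
time: 3.6
position: [0.4609, -0.0049, 0.2594]
orientation: [180.0, 0.0, 7.9]
force: [-0.5, -0.3, 0.4]
gripper_width: 0.0597
```

```bash
python3 - <<'E'
from h import *
s=shot('wrist'); print(s['obs']['position'],s['obs']['orientation'],s['obs']['time'])
save(s['color'],'w2')
E
```

```text
[ 0.46092712 -0.0048867   0.25940011] [1.79997327e+02 1.08658675e-02 7.91964019e+00] 3.6
```

View pics/w2.png

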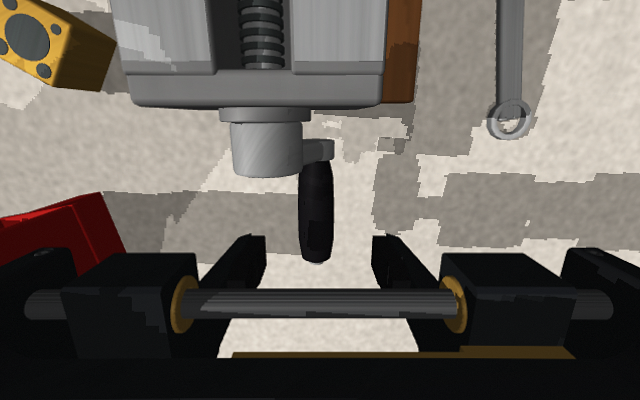

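The handle sits between the fingers (handle at column 316, fingers centred at about 319). Now lowering and gripping.

Call:
carry_out:
  series:
    - {"gripper": 60,"slide": [0,0.03,-0.7],"twist": 0}
    - {"gripper": 60,"slide": [0,0.02,-0.52],"twist": 0}
    - {"gripper": 60,"slide": [0,0,0],"twist": 0}
    - {"gripper": 20,"slide": [0,0,0],"twist": 0}
    - {"gripper": 20,"slide": [0,0,0],"twist": 0}
    - {"gripper": 20,"slide": [0,0,0],"twist": 0}
    - {"gripper": 20,"slide": [0,0,0],"twist": 0}
    - {"gripper": 20,"slide": [0,0,0],"twist": 0}
  force: 30

```text
time: 4.45
position: [0.4614, -0.0021, 0.2107]
orientation: [179.9, -0.1, 8.0]
force: [0.5, -1.6, 1.6]
gripper_width: 0.0241
```

```bash
python3 - <<'E'
from h import *
s=shot('wrist'); o=s['obs'];print(o['position'],o['orientation'],o['time'],o['force'],o['gripper_width'])
save(s['color'],'w3')
th=np.radians(8.05); e=np.array([np.cos(th),np.sin(th)]); n=np.array([-e[1],e[0]]); O=np.array([.6,.0399])+.0597*e
d=o['position'][:2]-O; print(d@e,d@n)
E
```

```text
[ 0.461423   -0.00205886  0.21072354] [ 1.79938826e+02 -7.36980117e-02  8.04543022e+00] 4.45 [ 0.54582907 -1.59625092  1.60465965] 0.02412120760082599
-0.2027873024634852 -0.02213947397483728
```

View pics/w3.png

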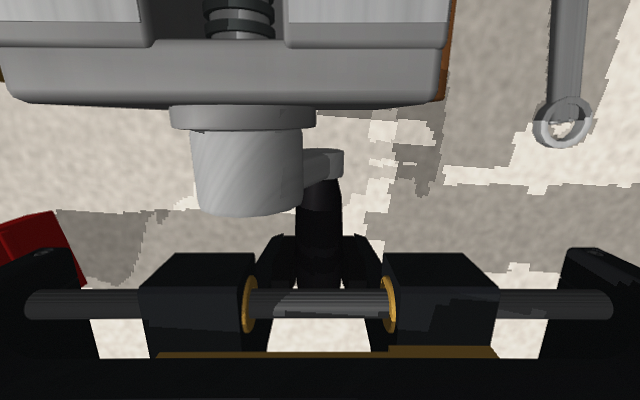

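```bash
cat > circ.py <<'E'
from h import *
import sys
def rows(a0,step,k):
    th=np.radians(8.05); n=np.array([-np.sin(th),np.cos(th)])
    f=lambda a:np.r_[-.05*np.sin(a)*n,.05*np.cos(a)]
    for i in range(k):
        d=(f(a0+(i+1)*step)-f(a0+i*step))/.04; print(np.round(d,2).tolist(), round(a0+(i+1)*step,3))
def where():
    o=get_obs();th=np.radians(8.05); e=np.array([np.cos(th),np.sin(th)]); n=np.array([-e[1],e[0]]); O=np.array([.6,.0399])+.0597*e
    d=o['position'][:2]-O; z=o['position'][2]-.1545; N=d@n
    print('t',o['time'],'s',d@e,'N',N,'z',z,'a',np.arctan2(-N,z-.101)%(2*np.pi),'r',np.hypot(N,z-.101),'F',o['force'],'w',o['gripper_width'])
if __name__=='__main__':
    where(); rows(float(sys.argv[1]),float(sys.argv[2]),int(sys.argv[3]))
E
python3 circ.py 2.684 .13 40
```

```text
t 4.5 s -0.20278908944747487 N -0.022143924030515398 z 0.0561623741688998 a 2.6828616730356494 r 0.05000766002962928 F [-0.58059143 -2.17159071  2.90259401] w 0.02425205611086736
[-0.02, 0.15, -0.06] 2.814
[-0.02, 0.16, -0.04] 2.944
[-0.02, 0.16, -0.02] 3.074
[-0.02, 0.16, -0.0] 3.204
[-0.02, 0.16, 0.02] 3.334
[-0.02, 0.16, 0.04] 3.464
[-0.02, 0.15, 0.06] 3.594
[-0.02, 0.14, 0.08] 3.724
[-0.02, 0.13, 0.1] 3.854
[-0.02, 0.11, 0.11] 3.984
[-0.01, 0.1, 0.13] 4.114
[-0.01, 0.08, 0.14] 4.244
[-0.01, 0.06, 0.15] 4.374
[-0.01, 0.04, 0.16] 4.504
[-0.0, 0.02, 0.16] 4.634
[-0.0, 0.0, 0.16] 4.764
[0.0, -0.02, 0.16] 4.894
[0.01, -0.04, 0.16] 5.024
[0.01, -0.06, 0.15] 5.154
[0.01, -0.08, 0.14] 5.284
[0.01, -0.1, 0.13] 5.414
[0.02, -0.11, 0.12] 5.544
[0.02, -0.13, 0.1] 5.674
[0.02, -0.14, 0.08] 5.804
[0.02, -0.15, 0.07] 5.934
[0.02, -0.15, 0.05] 6.064
[0.02, -0.16, 0.02] 6.194
[0.02, -0.16, 0.0] 6.324
[0.02, -0.16, -0.02] 6.454
[0.02, -0.16, -0.04] 6.584
[0.02, -0.15, -0.06] 6.714
[0.02, -0.14, -0.08] 6.844
[0.02, -0.13, -0.1] 6.974
[0.02, -0.12, -0.11] 7.104
[0.01, -0.1, -0.13] 7.234
[0.01, -0.08, -0.14] 7.364
[0.01, -0.07, -0.15] 7.494
[0.01, -0.05, -0.16] 7.624
[0.0, -0.03, -0.16] 7.754
[0.0, -0.01, -0.16] 7.884
```

Call:
carry_out:
  series:
    - {"gripper": 20,"slide": [-0.02,0.15,-0.06],"twist": 0}
    - {"gripper": 20,"slide": [-0.02,0.16,-0.04],"twist": 0}
    - {"gripper": 20,"slide": [-0.02,0.16,-0.02],"twist": 0}
    - {"gripper": 20,"slide": [-0.02,0.16,0],"twist": 0}
    - {"gripper": 20,"slide": [-0.02,0.16,0.02],"twist": 0}
    - {"gripper": 20,"slide": [-0.02,0.16,0.04],"twist": 0}

```text
time: 5.1
position: [0.4564, 0.0362, 0.2081]
orientation: [179.9, 0.0, 8.1]
force: [-4.9, -9.7, 10.9]
gripper_width: 0.0239
```

```bash
python3 circ.py 3.464 .13 1
```

```text
t 5.1 s -0.20243285457285806 N 0.016435189893071685 z 0.05364304975889128 a 3.4756362491337858 r 0.050127798704512984 F [-4.90729464 -9.7336295  10.88196615] w 0.02394525236171147
[-0.02, 0.15, 0.06] 3.594
```

Call:
carry_out:
  series:
    - {"gripper": 20,"slide": [-0.02,0.15,0.08],"twist": 0}
    - {"gripper": 20,"slide": [-0.02,0.14,0.09],"twist": 0}
    - {"gripper": 20,"slide": [-0.02,0.13,0.1],"twist": 0}
    - {"gripper": 20,"slide": [-0.02,0.11,0.11],"twist": 0}
    - {"gripper": 20,"slide": [-0.01,0.1,0.13],"twist": 0}
    - {"gripper": 20,"slide": [-0.01,0.08,0.14],"twist": 0}
    - {"gripper": 20,"slide": [-0.01,0.06,0.15],"twist": 0}
    - {"gripper": 20,"slide": [-0.01,0.04,0.16],"twist": 0}

```text
time: 5.9
position: [0.4515, 0.0684, 0.2458]
orientation: [179.9, -0.0, 8.1]
force: [3.9, -8.3, -4.9]
gripper_width: 0.0239
```

```bash
python3 circ.py 4.504 .13 1
```

```text
t 5.9 s -0.202734368724175 N 0.049051006511844866 z 0.09127332590454254 a 4.516631324942025 r 0.05000609391648473 F [ 3.9131111  -8.31456268 -4.86812395] w 0.02394107368448341
[-0.0, 0.02, 0.16] 4.634
```

Call:
carry_out:
  series:
    - {"gripper": 20,"slide": [0,0.0,0.16],"twist": 0}
    - {"gripper": 20,"slide": [0,-0.01,0.16],"twist": 0}
    - {"gripper": 20,"slide": [0,-0.02,0.16],"twist": 0}
    - {"gripper": 20,"slide": [0.01,-0.04,0.16],"twist": 0}
    - {"gripper": 20,"slide": [0.01,-0.06,0.15],"twist": 0}
    - {"gripper": 20,"slide": [0.01,-0.08,0.14],"twist": 0}
    - {"gripper": 20,"slide": [0.01,-0.1,0.13],"twist": 0}
    - {"gripper": 20,"slide": [0.02,-0.11,0.12],"twist": 0}
    - {"gripper": 20,"slide": [0.02,-0.13,0.1],"twist": 0}
    - {"gripper": 20,"slide": [0.02,-0.14,0.08],"twist": 0}

```text
time: 6.9
position: [0.4553, 0.0418, 0.3003]
orientation: [-179.9, -0.0, 8.0]
force: [5.6, 3.1, -6.1]
gripper_width: 0.024
```

```bash
python3 circ.py 5.804 .13 1
```

```text
t 6.9 s -0.2027589182466964 N 0.02212646187629093 z 0.14575085257278783 a 5.823998270551369 r 0.04992213057507008 F [ 5.56002003  3.08969919 -6.11046865] w 0.02402204458376851
[0.02, -0.15, 0.07] 5.934
```

Call:
carry_out:
  series:
    - {"gripper": 20,"slide": [0.02,-0.15,0.06],"twist": 0}
    - {"gripper": 20,"slide": [0.02,-0.15,0.04],"twist": 0}
    - {"gripper": 20,"slide": [0.02,-0.16,0.02],"twist": 0}
    - {"gripper": 20,"slide": [0.02,-0.16,0],"twist": 0}
    - {"gripper": 20,"slide": [0.02,-0.16,-0.02],"twist": 0}
    - {"gripper": 20,"slide": [0.02,-0.16,-0.04],"twist": 0}
    - {"gripper": 20,"slide": [0.02,-0.15,-0.06],"twist": 0}
    - {"gripper": 20,"slide": [0.02,-0.14,-0.08],"twist": 0}

```text
time: 7.7
position: [0.4621, -0.0078, 0.2977]
orientation: [-179.9, -0.1, 8.0]
force: [3.6, 4.4, -0.4]
gripper_width: 0.0242
```

```bash
python3 circ.py 6.844 .13 1
```

```text
t 7.7 s -0.20289555577778406 N -0.027943440927999205 z 0.1431884904870103 a 0.5850064429373916 r 0.05060340522602346 F [ 3.63513148  4.43872573 -0.3564759 ] w 0.0241977077066401
[0.02, -0.13, -0.1] 6.974
```

Call:
carry_out:
  series:
    - {"gripper": 20,"slide": [0.02,-0.12,-0.1],"twist": 0}
    - {"gripper": 20,"slide": [0.02,-0.11,-0.11],"twist": 0}
    - {"gripper": 20,"slide": [0.01,-0.09,-0.13],"twist": 0}
    - {"gripper": 20,"slide": [0.01,-0.08,-0.14],"twist": 0}
    - {"gripper": 20,"slide": [0.01,-0.07,-0.15],"twist": 0}
    - {"gripper": 20,"slide": [0.01,-0.05,-0.16],"twist": 0}
    - {"gripper": 20,"slide": [0,-0.03,-0.16],"twist": 0}

```text
time: 8.4
position: [0.4653, -0.0302, 0.259]
orientation: [-180.0, -0.1, 8.0]
force: [4.7, 5.6, 6.2]
gripper_width: 0.0242
```

```bash
python3 circ.py 7.754 .13 1
```

```text
t 8.4 s -0.20286666795319416 N -0.0505967803169237 z 0.10445217833302309 a 1.502672696489697 r 0.05071441327356584 F [4.66235258 5.60147718 6.16132218] w 0.024238789620746187
[0.0, -0.01, -0.16] 7.884
```

Call:
carry_out:
  series:
    - {"gripper": 20,"slide": [0,0,-0.1],"twist": 0}
    - {"gripper": 20,"slide": [0,0,0],"twist": 0}
    - {"gripper": 20,"slide": [0,0,0],"twist": 0}

```text
time: 8.7
position: [0.4654, -0.0302, 0.2554]
orientation: [180.0, -0.0, 8.0]
force: [2.8, 2.2, 7.3]
gripper_width: 0.0243
```

```bash
python3 circ.py 7.85 .13 1
```

```text
t 8.7 s -0.20280717701117149 N -0.05055030822811787 z 0.10094530279219124 a 1.5718783614724192 r 0.05055033782025856 F [2.78711325 2.19216357 7.26316722] w 0.0242847267073487
[-0.0, 0.01, -0.16] 7.98
```

Call:
carry_out:
  series:
    - {"gripper": 20,"slide": [0,0,-0.1],"twist": 0}
    - {"gripper": 20,"slide": [0,0,0],"twist": 0}
    - {"gripper": 20,"slide": [0,0,0],"twist": 0}

```text
time: 9.0
position: [0.4657, -0.0302, 0.2534]
orientation: [180.0, -0.0, 8.1]
force: [-5.5, 4.6, 28.3]
gripper_width: 0.0244
```

```bash
python3 circ.py 7.85 .13 1
```

```text
t 9.0 s -0.20253778472740083 N -0.050584391468847946 z 0.09892544175620885 a 1.611785182075532 r 0.05062691430633057 F [-5.45669867  4.62960376 28.26451635] w 0.024401134716032412
[-0.0, 0.01, -0.16] 7.98
```

Call:
carry_out:
  series:
    - {"gripper": 60,"slide": [0,0,0],"twist": 0}
    - {"gripper": 60,"slide": [0,0,0],"twist": 0}
    - {"gripper": 60,"slide": [0,0,0],"twist": 0}
    - {"gripper": 60,"slide": [0,0,0.5],"twist": 0}
    - {"gripper": 60,"slide": [0,0,1],"twist": 0}
    - {"gripper": 60,"slide": [0,0,1],"twist": 0}
    - {"gripper": 60,"slide": [0,0,1],"twist": 0}
    - {"gripper": 60,"slide": [0,0,1],"twist": 0}

```text
time: 9.8
position: [0.4645, -0.0302, 0.432]
orientation: [-180.0, 0.1, 8.0]
force: [1.4, 0.1, -0.8]
gripper_width: 0.06
```

Call:
carry_out:
  series:
    - {"gripper": 60,"slide": [0.9,0.45,0.3],"twist": 0}
    - {"gripper": 60,"slide": [0.9,0.45,0.3],"twist": 0}
    - {"gripper": 60,"slide": [0.9,0.45,0.3],"twist": 0}
    - {"gripper": 60,"slide": [0.9,0.45,0.3],"twist": 0}
    - {"gripper": 60,"slide": [0,0,0],"twist": 0}
    - {"gripper": 60,"slide": [0,0,0],"twist": 0}

```text
time: 10.4
position: [0.6091, 0.0419, 0.4775]
orientation: [-180.0, 0.2, 8.1]
force: [-0.5, 0.1, 0.0]
gripper_width: 0.0599
```

```bash
python3 - <<'E'
from h import *
s=shot('wrist'); o=s['obs'];print(o['position'],o['orientation'],o['time'],o['force'],o['gripper_width'])
save(s['color'],'w4'); np.save('w4.npy',s,allow_pickle=True)
save(s['color'][20:180,220:420],'w4c',4)
E
```

```text
[0.60910749 0.04191877 0.47748132] [-179.98016845    0.19064528    8.08137873] 10.4 [-0.54500191  0.11985944  0.04170765] 0.05993984645653788
```

View pics/w4.png

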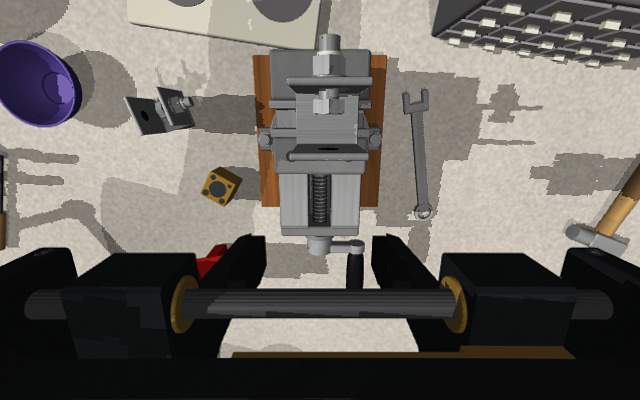

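View pics/w4c.png

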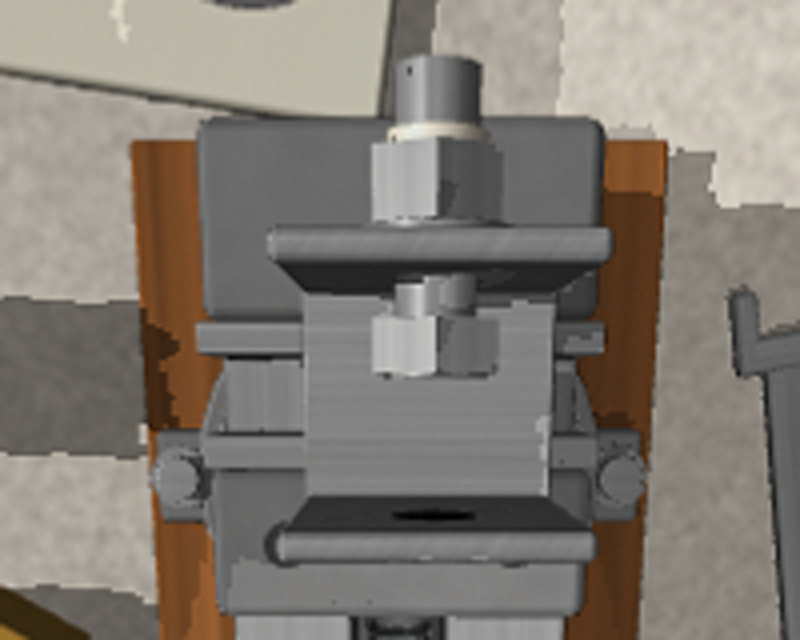

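The vise and bracket are square, and the crank handle is at the right. The bolt head shows between the cheeks at about (313–344, 99–114). Measuring it now.

```bash
python3 - <<'E'
from h import *
s=load('w4'); th=np.radians(8.05); e=np.array([np.cos(th),np.sin(th)]); n=np.array([-e[1],e[0]]); O=np.array([.6,.0399])+.0597*e
vv,uu=np.mgrid[0:180,200:440]; P=pts(s,np.c_[uu.ravel(),vv.ravel()]); d=P[:,:2]-O; V=np.c_[d@e,d@n,P[:,2]]
k=(V[:,2]>.215)&(V[:,2]<.24)&(V[:,0]>0)&(V[:,0]<.04)&(abs(V[:,1])<.03); H=V[k]
print('head',k.sum(),H.min(0),H.max(0),np.median(H,0),np.percentile(H,[3,97],axis=0))
# z profile vs y
for y0 in np.arange(-.018,.018,.002):
    g=H[(H[:,1]>y0)&(H[:,1]<=y0+.002)]
    if len(g)>2: print(round(y0+.001,3),len(g),np.median(g[:,2]).round(4),g[:,0].min().round(4),g[:,0].max().round(4))
t=V[(V[:,2]>.243)&(V[:,2]<.253)&(V[:,0]<.07)&(V[:,0]>-.03)]
for a,b in((-.02,.01),(.03,.06)):
    g=t[(t[:,0]>a)&(t[:,0]<b)]; print('cheek',len(g),np.percentile(g,[2,50,98],axis=0), np.degrees(np.polyfit(g[:,1],g[:,0],1)[0]))
f=V[(abs(V[:,2]-.174)<.004)&(V[:,0]>-.01)&(V[:,0]<.05)&(abs(V[:,1])<.04)]; print('floor',len(f),np.percentile(f,[1,50,99],axis=0))
j=V[(abs(V[:,2]-.159)<.003)]; print('jaw tops s',np.histogram(j[:,0],bins=np.arange(-.06,.08,.005)))
E
```

```text
head 609 [ 0.02457552 -0.01842945  0.22390313] [0.03999356 0.00536654 0.23702382] [ 0.03111478 -0.00661932  0.23152184] [[ 0.02459625 -0.0175341   0.22650755]
 [ 0.0396271   0.00457752  0.23598069]]
-0.017 34 0.2303 0.0246 0.0347
-0.015 39 0.2315 0.0246 0.0347
-0.013 61 0.2318 0.0246 0.04
-0.011 49 0.2329 0.0246 0.0397
-0.009 66 0.234 0.0246 0.0397
-0.007 53 0.2347 0.0246 0.0397
-0.005 57 0.235 0.0246 0.0397
-0.003 65 0.2337 0.0246 0.0398
-0.001 60 0.2314 0.0246 0.0399
0.001 43 0.2312 0.0246 0.04
0.003 43 0.2305 0.0246 0.0347
0.005 26 0.2293 0.0253 0.034
cheek 712 [[-0.00907856 -0.03484197  0.24501944]
 [-0.00579537 -0.00663756  0.24773907]
 [-0.00311981  0.02144791  0.24944684]] -0.019683680672970865
cheek 803 [[ 0.04264154 -0.03487755  0.2433604 ]
 [ 0.04535066 -0.00674711  0.24793826]
 [ 0.04803847  0.02147979  0.24939608]] 0.03684575346290189
floor 2570 [[-0.00326821 -0.0361099   0.17259196]
 [ 0.01577854 -0.00562051  0.17428115]
 [ 0.04265935  0.02261683  0.17657202]]
jaw tops s (array([  0,   0,   0,   0, 127, 403, 360, 215,  73,  84, 123, 153, 131,
       185,   0,   0,   0,  37, 195, 116,  23,  23,  18,  28,  57,  72,
        69,  70]), array([-6.00000000e-02, -5.50000000e-02, -5.00000000e-02, -4.50000000e-02,
       -4.00000000e-02, -3.50000000e-02, -3.00000000e-02, -2.50000000e-02,
       -2.00000000e-02, -1.50000000e-02, -1.00000000e-02, -5.00000000e-03,
       -2.77555756e-17,  5.00000000e-03,  1.00000000e-02,  1.50000000e-02,
        2.00000000e-02,  2.50000000e-02,  3.00000000e-02,  3.50000000e-02,
        4.00000000e-02,  4.50000000e-02,  5.00000000e-02,  5.50000000e-02,
        6.00000000e-02,  6.50000000e-02,  7.00000000e-02,  7.50000000e-02,
        8.00000000e-02]))
```

Call:
carry_out:
  series:
    - {"gripper": 50,"slide": [0.7,0.03,0],"twist": 0}
    - {"gripper": 50,"slide": [0.7,0.04,0],"twist": 0}
    - {"gripper": 50,"slide": [0.56,0.03,0],"twist": 0}
    - {"gripper": 50,"slide": [0,0,0],"twist": 0}
    - {"gripper": 50,"slide": [0,0,0],"twist": 0}

```text
time: 10.95
position: [0.6864, 0.0451, 0.4785]
orientation: [-180.0, 0.1, 8.0]
force: [-1.2, 0.0, 0.2]
gripper_width: 0.05
```

```bash
python3 - <<'E'
from h import *
s=shot('wrist'); o=s['obs'];print(o['position'],o['orientation'],o['time'],o['gripper_width'])
save(s['color'],'w5')
th=np.radians(8.05); e=np.array([np.cos(th),np.sin(th)]); n=np.array([-e[1],e[0]]); O=np.array([.6,.0399])+.0597*e
g=o['position']+R.from_euler('xyz',o['orientation'],degrees=True).as_matrix()@[0,0,.1473]; d=g[:2]-O; print(d@e,d@n,g)
E
```

```text
[0.6864394  0.04506724 0.47850305] [-1.79985745e+02  1.28862220e-01  7.98396206e+00] 10.95 0.04998294420728201
0.026280007233324697 -0.006951376621243732 [0.68610623 0.04505752 0.33120342]
```

View pics/w5.png

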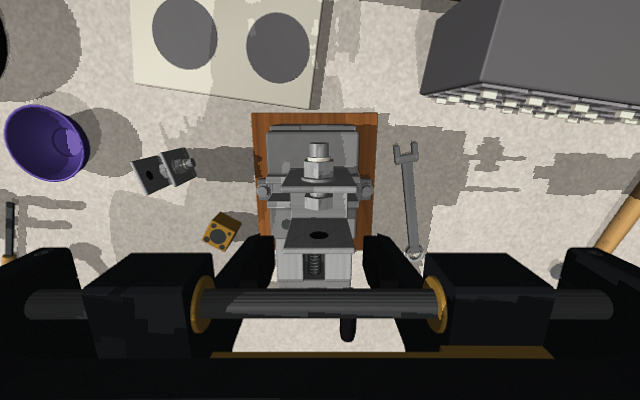

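Call:
carry_out:
  series:
    - {"gripper": 50,"slide": [0.04,0.015,-0.7],"twist": 0}
    - {"gripper": 50,"slide": [0,0,-0.6],"twist": 0}
    - {"gripper": 50,"slide": [0,0,-0.5],"twist": 0}
    - {"gripper": 50,"slide": [0,0,-0.5],"twist": 0}
    - {"gripper": 50,"slide": [0,0,-0.4],"twist": 0}
    - {"gripper": 50,"slide": [0,0,0],"twist": 0}
    - {"gripper": 50,"slide": [0,0,0],"twist": 0}

```text
time: 11.7
position: [0.6887, 0.0463, 0.3719]
orientation: [180.0, -0.0, 8.0]
force: [-0.1, -0.6, 1.4]
gripper_width: 0.0502
```

```bash
cat > g.py <<'E'
from h import *
import sys
s=shot('wrist'); o=s['obs'];print(o['position'],o['orientation'],o['time'],o['gripper_width'],o['force'])
save(s['color'],sys.argv[1])
th=np.radians(8.05); e=np.array([np.cos(th),np.sin(th)]); n=np.array([-e[1],e[0]]); O=np.array([.6,.0399])+.0597*e
g=o['position']+R.from_euler('xyz',o['orientation'],degrees=True).as_matrix()@[0,0,.1473]; d=g[:2]-O; print(d@e,d@n,g)
E
python3 g.py w6
```

```text
[0.6887477  0.04628876 0.37191496] [ 1.79996313e+02 -7.36373501e-03  8.02264929e+00] 11.7 0.05015332662454146 [-0.12350086 -0.64115778  1.44472982]
0.02908679323809555 -0.006111667028625867 [0.68876777 0.04628201 0.22461496]
```

View pics/w6.png

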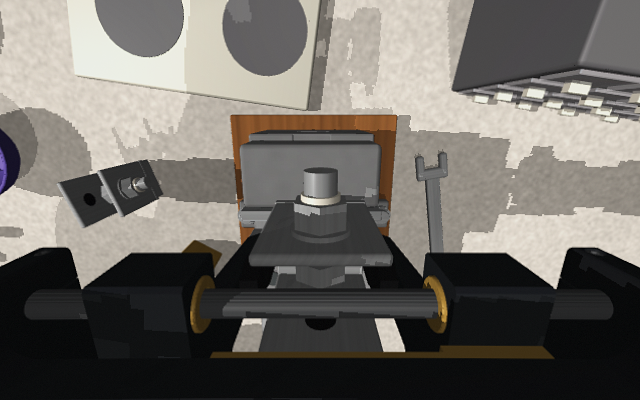

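Call:
carry_out:
  series:
    - {"gripper": 50,"slide": [-0.02,-0.01,-0.07],"twist": 0}
    - {"gripper": 30,"slide": [0,0,0],"twist": 0}
    - {"gripper": 15,"slide": [0,0,0],"twist": 0}
    - {"gripper": 15,"slide": [0,0,0],"twist": 0}
    - {"gripper": 15,"slide": [0,0,0],"twist": 0}
    - {"gripper": 15,"slide": [0,0,0],"twist": 0}
    - {"gripper": 15,"slide": [0,0,0],"twist": 0}
  force: 35

```text
time: 12.45
position: [0.6884, 0.0455, 0.3687]
orientation: [179.9, -0.0, 8.0]
force: [0.5, -3.1, 0.5]
gripper_width: 0.0231
```

```bash
python3 g.py w7; python3 - <<'E'
from h import *
s=shot('side'); save(s['color'][130:290,200:380],'side7',4); np.save('s7.npy',s,allow_pickle=True)
E
```

```text
[0.68838965 0.04545122 0.36868655] [ 1.79948459e+02 -1.54560203e-02  8.00732333e+00] 12.45 0.023087741013916748 [ 0.52362861 -3.12573306  0.48233927]
0.02863569776058829 -0.0070138537316520345 [0.68844746 0.04532554 0.22138661]
```

View pics/w7.png

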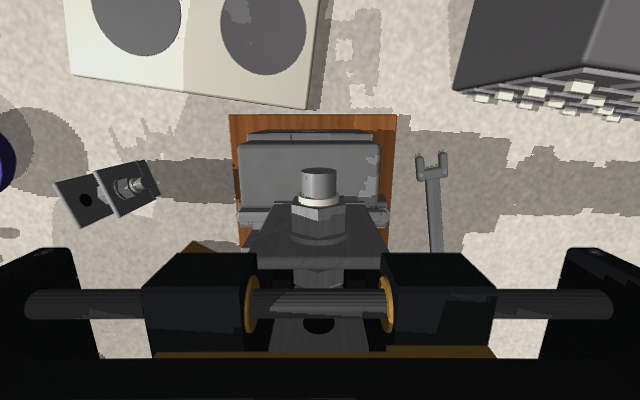

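View pics/side7.png

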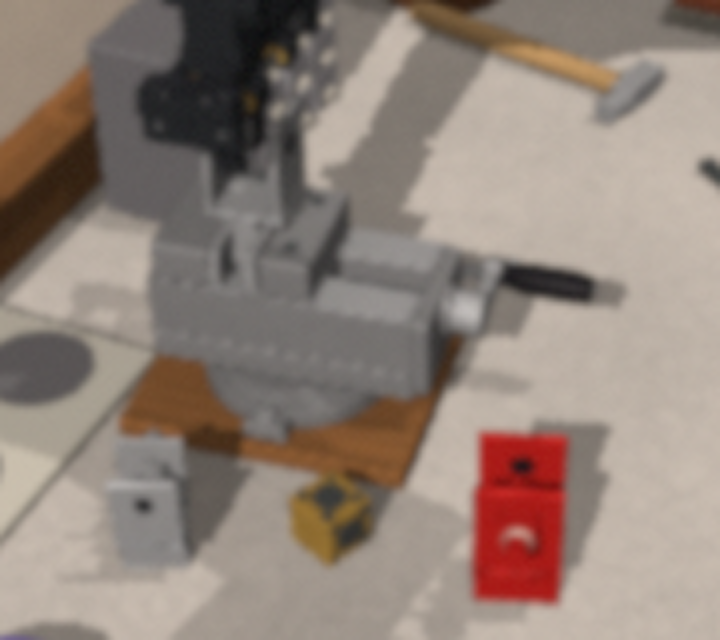

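```bash
python3 - <<'E'
from h import *
s=load('s7'); th=np.radians(8.05); e=np.array([np.cos(th),np.sin(th)]); n=np.array([-e[1],e[0]]); O=np.array([.6,.0399])+.0597*e
vv,uu=np.mgrid[185:215,325:352]; P=pts(s,np.c_[uu.ravel(),vv.ravel()]); d=P[:,:2]-O; V=np.c_[d@e,d@n,P[:,2]]
k=(s['color'][185:215,325:352].max(2).ravel()<45)&(V[:,2]>.04); print(k.sum(),np.median(V[k],0),V[k].min(0),V[k].max(0))
E
```

```text
61 [-0.18405819 -0.03941674  0.1060476 ] [-0.22084558 -0.046689    0.09781708] [-0.16109579 -0.03267999  0.11274962]
```

Call:
carry_out:
  series:
    - {"gripper": 15,"slide": [0,0,0],"twist": 0}
    - {"gripper": 15,"slide": [0,0,0],"twist": 0}
    - {"gripper": 15,"slide": [0,0,0],"twist": 0}
  force: 35

```text
time: 12.85
position: [0.6884, 0.0455, 0.3687]
orientation: [179.9, -0.0, 8.0]
force: [1.5, -5.1, -0.0]
gripper_width: 0.0227
```

```bash
python3 - <<'E'
from h import *
o=get_obs(); print(o['time'],o['force'],o['gripper_width'],o['position'])
print(arm.finish_job())
E
```

```text
12.85 [ 1.49692222 -5.12497729 -0.03002671] 0.022680021331789535 [0.68837745 0.04547328 0.3686953 ]
the job is handed in; nothing more can be done
None
```

I wound the vise tight on the bracket's foot, then took the bolt head by its flats. I handed the job in at 12.85 s still gripping it, and no verdict is reported.

- **Vise:** I turned the crank clockwise from about 2.68 rad to its stop near 7.85 rad. The handle then pushed back with 28 N, against 8 N when tight, and a later side picture showed it still there. I did not measure the jaw's force on the foot directly.
- **Bracket:** A picture taken after tightening showed it square, within about 0.1° of the vise's axes. Its fork floor and cheek tops were at the right heights, so it is seated on the bed.
- **Bolt:** The fingers grip the flats with a commanded 35 N. The grasp point is about 1 mm from the head's centre along the bolt, and under 1 mm off sideways and in height.
- **Less certain:** The finger opening read 22.7–23.1 mm on the 24 mm head. It also read about 0.9 mm low on the 25 mm handle, so I took this as seated on the flats. A sideways force of about 5 N remained at the wrist, which I left. I did not measure the bolt's angle after gripping it.
- **Tools lying around:** I felt no contact with any of them, and those in the last pictures looked unmoved. The bowl, file, cutters and pliers were not in that check.

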